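# Divert the ball feet down the other chute

### The job

The tray that the yellow seesaw gate now feeds is not the one we want: first push the gate's black knob over its pivot so that the gate tips the other way and stays there, then push the red stop aside so that all three blue balls roll down the other chute into its tray. Push gently with the fingertips and grip nothing; do not touch the balls, shift the trays or disturb anything else on the table, and let the balls come to rest before you finish.

Things in the scene. Friction and masses are not known exactly. Their poses are not given: they have to be found in the camera images.
- sorter: Ball sorter fixed to the table: plywood base 300 x 300 x 12 mm (sorter x -70 to +230 mm, y +-150), feed ramp, seesaw gate, two chutes. Its origin is on the table top straight below the gate's pivot; 'sorter' offsets start here. x axis: up the feed ramp, away from the robot (yaw up to 0.3 rad either way); y: to the left chute; z up.
- ramp_mouth (a point): Low end of the aluminium feed ramp, middle of its floor: sorter x 15 mm, y 0, z 155 mm. From here the ramp, 44 mm wide over its walls, climbs along sorter +x to x 224 mm (floor z 197 mm, end wall top 222 mm). Its side walls stand 22 mm above its floor.
- gate_middle (a point): Middle of the floor of the yellow seesaw trough, on its pivot: sorter x 0, y 0, z 125 mm. The trough is 160 mm long along sorter y, 50 mm wide; its front wall (robot side) is 30 mm tall, 60 mm in the middle 70 mm. The two aluminium chutes below its ends run from y +-68 mm (z 91 mm) down to y +-165 mm (z 67 mm), 66 mm wide, walls 24 mm.
- gate_knob (a point): Centre of the black ball knob (36 mm diameter, counterweight, about 0.2 kg) on a 10 mm stalk at the gate's front. It swings across sorter y in the plane x = -29 mm, 100 mm above the pivot: y +-30 mm, z 221 mm at the ends of its travel, z 225 mm at top centre. Beside it (in sorter y) nothing within 100 mm reaches above z 190 mm.
- gate (a joint): Gate tilt, rad, stops at -0.3 and +0.3. Positive: knob leans to sorter -y, right end low, balls run to the right tray. Negative: knob leans to +y, balls run to the left tray. It starts resting on either stop. Top-heavy, no friction: pushed past top centre it falls onto the other stop by itself; about 1 N on the knob moves it.
- stop_tab (a point): Top middle of the tab of the red stop, a plate across the feed ramp at sorter x = 85 mm that holds the balls back. The tab is 10 mm (x) by 20 mm (y) and stands 42 mm above the plate, which is 40 mm wide (y). This point is at z 256 mm, sorter y = joint value.
- stop (a joint): Slide of the red stop in m along sorter +y (to the robot's left): 0 to 0.004 closed at the start, 0.05 fully open at its end stop; the balls roll once it passes about 0.035. It stays where it is left; 1 to 2 N moves it.
- ball1_center (a point): Centre of blue plastic ball 1 of 3, 30 mm diameter, 20 g, waiting on the feed ramp behind the red stop (1 is next to the stop). Once released they take about 2 s to roll onto the gate and off its low end, down the chute into the tray.
- ball2_center (a point): Centre of blue plastic ball 2 of 3, 30 mm diameter, 20 g, waiting on the feed ramp behind the red stop (1 is next to the stop). Once released they take about 2 s to roll onto the gate and off its low end, down the chute into the tray.
- ball3_center (a point): Centre of blue plastic ball 3 of 3, 30 mm diameter, 20 g, waiting on the feed ramp behind the red stop (1 is next to the stop). Once released they take about 2 s to roll onto the gate and off its low end, down the chute into the tray.
- ball1: Blue ball 1 of 3 (the same ball; its body origin turns with it, use the centre point instead).
- ball2: Blue ball 2 of 3 (the same ball; its body origin turns with it, use the centre point instead).
- ball3: Blue ball 3 of 3 (the same ball; its body origin turns with it, use the centre point instead).
- tray_left: Open orange plastic tray, 130 x 120 x 55 mm, walls 4 mm, loose on the table under the end of the left chute, at sorter y = +220 mm. Origin: centre of its underside.
- tray_right: Open green plastic tray, 130 x 120 x 55 mm, walls 4 mm, loose on the table under the end of the right chute, at sorter y = -220 mm. Origin: centre of its underside.
- mug: White mug, 80 mm diameter, 95 mm tall, bystander standing on the sorter's base, left of the ramp. Origin: centre of its underside.
- cup: Brown card cup, 76 mm diameter, 100 mm tall, bystander standing on the sorter's base, right of the ramp. Origin: centre of its underside.
- tape: Roll of brown tape lying flat, 90 mm diameter, 24 mm tall, bystander in front of the sorter. Origin: centre of its underside.
- measure: Grey tape-measure case, 65 x 38 x 60 mm, bystander. Origin: centre of its underside.
- bottle: Clear bottle, 66 mm diameter, 200 mm tall, bystander. Origin: centre of its underside.
- jar: Glass jar, 70 mm diameter, 90 mm tall, bystander. Origin: centre of its underside.
- screwdriver: Screwdriver lying on the table, bystander. Origin: under its middle, axis along its own x.

How it is judged (in metres and radians):
On the way, in this order (a step that is already met when the one before it is completed fails the run):
1. the gate is tipped over to the other side while all three balls still wait behind the stop (distance of gate_knob from where it was at the start of the episode above 0.032 m and (value of joint gate above 0.25 rad or value of joint gate below -0.25 rad) and x of each of ball1_center, ball2_center, ball3_center in the frame of sorter above 0.095 m), for 0.2 s.
2. the stop is pushed aside, with the gate still over (distance of gate_knob from where it was at the start of the episode above 0.032 m and value of joint stop above 0.03 m), for 0.05 s.
At the end, for the whole second after the job is handed in: The gate rests on the stop opposite to the one it started on (more than 0.25 rad), the red stop is open (more than 30 mm), and all three balls lie at rest (under 0.05 m/s) inside the tray of the side to which the gate now leans (all of step 2 and linear speed of each of ball1, ball2, ball3 below 0.05 m/s and ((value of joint gate above 0.25 rad and x of ball1_center in the frame of tray_right between -0.06 and 0.06 m and y of ball1_center in the frame of tray_right between -0.055 and 0.055 m and z of each of ball1_center, ball2_center, ball3_center in the frame of tray_right below 0.05 m and x of ball2_center in the frame of tray_right between -0.06 and 0.06 m and y of ball2_center in the frame of tray_right between -0.055 and 0.055 m and x of ball3_center in the frame of tray_right between -0.06 and 0.06 m and y of ball3_center in the frame of tray_right between -0.055 and 0.055 m) or (value of joint gate below -0.25 rad and x of ball1_center in the frame of tray_left between -0.06 and 0.06 m and y of ball1_center in the frame of tray_left between -0.055 and 0.055 m and z of each of ball1_center, ball2_center, ball3_center in the frame of tray_left below 0.05 m and x of ball2_center in the frame of tray_left between -0.06 and 0.06 m and y of ball2_center in the frame of tray_left between -0.055 and 0.055 m and x of ball3_center in the frame of tray_left between -0.06 and 0.06 m and y of ball3_center in the frame of tray_left between -0.055 and 0.055 m))); the robot touches nothing.
It fails at once if the sorter, its gate or its stop is gripped or forced (contact force between the fingers and sorter above 25 N).
It fails at once if a ball is touched by the fingers or arm (contact force between any of the fingers, the arm and ball1 above 0.2 N or contact force between any of the fingers, the arm and ball2 above 0.2 N or contact force between any of the fingers, the arm and ball3 above 0.2 N).
It fails at once if a ball is lifted off the sorter (height (world z) of any of ball1_center, ball2_center, ball3_center above 0.25 m).
It fails at once if a tray is shifted by more than 20 mm (distance of any of tray_left, tray_right from where it was at the start of the episode above 0.02 m).
It fails at once if a bystander is moved by more than 20 mm (distance of any of mug, cup, tape, measure, bottle, jar, screwdriver from where it was at the start of the episode above 0.02 m).
It also fails if it takes over 40 s, if anything falls off the work surface, if the arm or the gripper's body presses on something with over 40 N, if the wrist force passes 120 N, or if a joint passes its speed limit or range.

### The arm

A 6-joint arm with a two-finger parallel gripper is mounted at the origin on the work surface. World frame = base frame: x ahead of the robot, y to its left, z up, the work surface at z = 0. Lengths are in mm, angles in rad, forces in N, time in s.
With the tool pointing down it reaches from about 375 to 975 mm from the base axis. Payload 3.8 kg.
Tool frame: the origin (TCP) lies midway between the tips of the shut fingers; the grasp point (between the pads) lies 19 mm behind it; z points along the fingers, y is the direction in which the jaws open and shut (so a half turn about z gives the same grasp; the last joint's range is limited). The gripper opens to 88 mm and grips with 3 to 60 N. Pads are 18 mm wide; open, the fingers measure 123 mm over their backs; the gripper's body (75 mm by 187 mm) begins 45 mm behind the grasp point.
Start: joints at [-1.168, 0.264, 1.604, -0, 1.274, -0.037], TCP at [287.381, -610.762, 238.706] pointing down, gripper open.
Joint ranges: [-2.63, 2.63], [-0.94, 2.18], [0.31, 2.57], [-1.31, 4.45], [0, 2.66], [-2.55, 2.55]. Speed limits (rad/s): [2.57, 2.57, 3.14, 3.14, 3.14, 3.14].

### API

Orientations are given as a unit quaternion [x, y, z, w].
In Python, from cell import observe, camera, camera_info, order, models gives the robot as it stands. The module is installed in compiled form; this text tells all that it offers.
- The arm moves only by the shell command python3 -m handwheel 'ROWS' [FORCE]. ROWS is JSON, a list of rows, each an object with "translation": the shift along the world's x, y, z scaled (see below), a list of three; "angular": the turn, a rotation vector about the world's x, y, z scaled (see below), a list of three; "hand": the opening, from 0 (shut) to 1 (fully open). In form: [{"translation": [dx, dy, dz], "angular": [ax, ay, az], "hand": hand}, ...]. A call has 1 to 10 rows; each row is the pose to reach, as a shift and turn from the pose commanded when the call began; what a row does not reach only later rows make up. The controller multiplies each number of a shift by 0.2 m and each number of a turn by pi/2 rad. A row lasts 1/10 s, in which the tool goes at most 50 mm and 8.59 degrees, less where a joint would pass 70% of its speed; a pose out of reach is approached as far as the arm can. A call with a number of a shift or a turn outside -1 to 1 is refused whole. A call with a gripper value outside its range is refused whole. The fingers move at their own pace and stop on an object; FORCE is the grip in N (left out, the last holds). Time passes only in rows, so rows that repeat a pose let the fingers close. It gives the time, the measured TCP pose, the force and the opening at its end, in the units of the state.
- observe(): the state, without advancing time (a new reading comes with each control period).
- camera(name): name is "scene" or "top" or "wrist"; returns (picture, depth): 400x640x3 uint8, red, green, blue; 400x640 float32, mm along the optical axis (not along the pixel's ray), 0 where there is no reading.
- camera_info(name): a dict with "K" (3x3 intrinsics, pixels), "eye" and "orientation" of the camera in the world; the wrist camera has in their place "hand_eye" (4x4, takes a point from camera to tool coordinates, whose origin is the TCP and whose axes are the flange's). Camera axes: x right, y down, z forward; pixel columns grow to the right and rows downward; lengths in mm; the calibration is good to about 2 mm. A picture is of the moment at which its call begins: read the wrist's pose just before it. camera_info takes no time and is no camera call.
- order.close_job(): hands the job in, once; it reports no verdict.
Trained networks look in the newest picture that a camera, given by its name, has taken for a name from the list of things; names that differ only in an ending like _2 or _b are one class to them, and where a whole thing is asked for, a point or a joint stands for the part that bears it (a point fixed in the world has none). Each returns a list of dicts, best first, with "p" (0 to 1); they miss things now and then, are a little off and sometimes report something else, mostly with a low value. They report only what shows in the picture. A call takes as long as a camera call.
- models.boxes_of(camera, target): "at" ([column, row] in pixels, amid what is visible of it).
- models.trace(camera, target): "mask" (400x640 bool, what is visible of it) and "at" ([column, row] in pixels, amid what is visible of it).
The state is a dict: "time": time; "joint_positions": joint angles; "dq": joint speeds; "tau": joint torques, N m; "tcp_pos": TCP position; "tool_rot": TCP orientation; "contact_force": force on the tool from outside, world axes, zero at the start; "wrist_torque": the same for the moment, N m; "width": finger opening in mm.
Only numpy, scipy, OpenCV 4.12 (cv2) and the standard library are available. Lean on these libraries where they do the work, as an engineer would, in place of code of your own. Each camera call takes 0.05 s, during which the arm holds its last target.

## Working session

There is one attempt and no reset: what is moved stays moved. The work goes in short steps, Python scripts to look and compute and a shell command to move; the robot and the scene stay as the last step left them, time stands still between calls to the robot, and variables do not carry over. Pictures are saved under pics/ and viewed, and the job is handed in when it is done.

```bash
mkdir -p pics; cat > h.py <<'E'
import numpy as np, cv2
from cell import observe, camera, camera_info, order, models
from scipy.spatial.transform import Rotation as R
def world(name,px,depth=None,d=None):
    i=camera_info(name);K=np.array(i["K"]);u,v=px
    p=np.linalg.inv(K)@np.array([u,v,1.])*d
    o=np.array(i["orientation"])
    M=R.from_quat(o).as_matrix() if o.size==4 else o
    return M@p+np.array(i["eye"])
E
python3 - <<'E'
from h import *
for n in ["scene","top"]:
    p,d=camera(n); cv2.imwrite(f"pics/{n}0.png",p[:,:,::-1]); np.save(f"{n}.npy",d)
    i=camera_info(n);print(n,i)
    for t in ["gate_knob","stop_tab","ball1_center","tray_left","tray_right"]:
        r=models.boxes_of(n,t)
        for q in r[:3]:
            u,v=map(int,np.round(q["at"]));print(t,q["p"],u,v,d[v,u],world(n,(u,v),d=d[v,u]).round(1) )
s=observe();print(s)
E
```

```text
scene {'K': array([[364.9738467 ,   0.        , 316.19293048],
       [  0.        , 364.9738467 , 204.84562866],
       [  0.        ,   0.        ,   1.        ]]), 'eye': array([1041.29430141, -361.01742857, 1199.45392242]), 'orientation': array([ 0.85933088,  0.43130641, -0.12829689, -0.24303319])}
gate_knob 0.7 311 204 1251.9353 [490.2  10.5 138.3]
stop_tab 0.52 192 322 1156.3816 [ 561.8 -511.4   25.9]
tray_left 0.66 368 204 1412.1934 [5.509e+02 2.353e+02 1.000e-01]
tray_right 0.78 252 247 1312.0654 [ 442.5 -220.9    8. ]
top {'K': array([[472.98385341,   0.        , 316.07407458],
       [  0.        , 472.98385341, 206.83708953],
       [  0.        ,   0.        ,   1.        ]]), 'eye': array([ 281.58786802,    4.92479717, 1687.62941079]), 'orientation': array([ 0.71397788, -0.69503813,  0.06058588, -0.05905026])}
gate_knob 0.63 330 178 1514.0481 [629. -37. 211.]
gate_knob 0.58 320 219 1580.0367 [508.3  -9.1 123.4]
ball1_center 0.25 464 222 1680.7482 [ 525.8 -521.8   24.2]
tray_left 0.58 257 204 1707.0609 [573.8 218.5   5.8]
tray_left 0.4 336 261 1663.5079 [376.2 -70.1  16.1
[... 154 characters left out ...]
 -27.7 153.3]
{'time': 0.6, 'joint_positions': array([-1.16790119e+00,  2.63853810e-01,  1.60398478e+00, -1.29283370e-05,
        1.27371714e+00, -3.69273415e-02]), 'dq': array([-0.00111378,  0.00163303, -0.00095775,  0.00071845,  0.00028704,
        0.00189809]), 'tau': array([-7.85893626e-04, -5.01649797e+01, -3.57007277e+01,  7.28393323e-02,
        1.88875519e-02, -3.91214451e-05]), 'tcp_pos': array([ 287.37744259, -610.76626995,  238.74511069]), 'tool_rot': array([ 9.75916403e-01,  2.18144846e-01, -2.71866665e-06,  1.92772009e-05]), 'contact_force': array([-0.86036679,  0.63678841, -0.27006493]), 'wrist_torque': array([ 0.00435795, -0.029509  , -0.00883765]), 'width': 88.01191700182093}
```

```bash
python3 - <<'E'
import cv2
a=cv2.imread("pics/scene0.png")[120:320,180:480];cv2.imwrite("pics/s1.png",cv2.resize(a,(780,520),interpolation=cv2.INTER_CUBIC))
a=cv2.imread("pics/top0.png")[110:290,210:450];cv2.imwrite("pics/t1.png",cv2.resize(a,(800,600),interpolation=cv2.INTER_CUBIC))
E
```

```text
(no output)
```

View pics/s1.png

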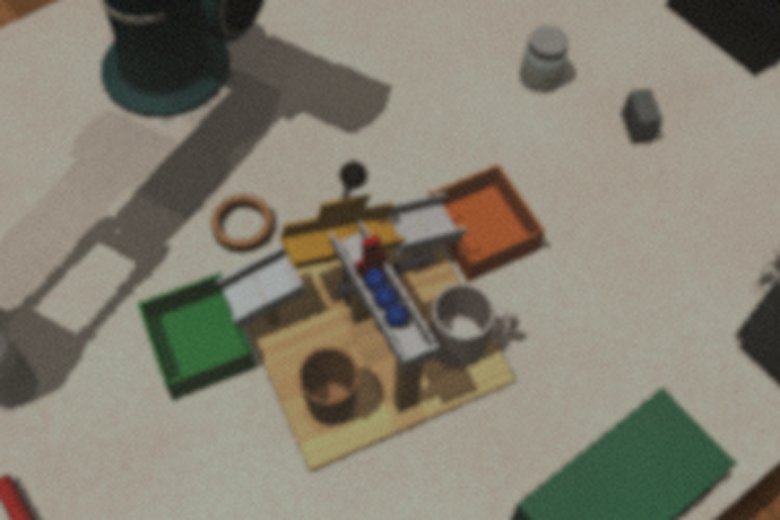

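View pics/t1.png

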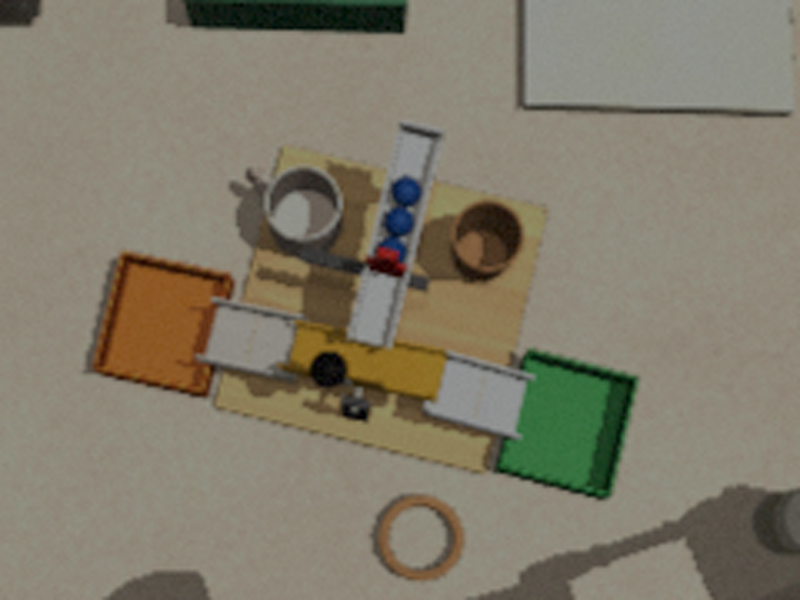

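The top view shows the knob at about (308,221), leaning left towards the orange tray. The red tab is at about (326,188), with the three balls behind it. So the knob has to be pushed to the right (sorter -y). Next I'll fit the sorter's pose.

```bash
python3 - <<'E'
from h import *
from scipy.optimize import least_squares
def cam(n):
    i=camera_info(n);return np.array(i["K"]),R.from_quat(i["orientation"]).as_matrix(),np.array(i["eye"])
def proj(n,p):
    K,M,e=cam(n);q=K@(M.T@(np.array(p)-e));return q[:2]/q[2]
def blobs(m):
    n,l,st,c=cv2.connectedComponentsWithStats(m.astype(np.uint8));return [(st[i,4],c[i].round(1)) for i in range(1,n) if st[i,4]>8]
for n in ["top","scene"]:
    p=cv2.imread(f"pics/{n}0.png");d=np.load(f"{n}.npy");h=cv2.cvtColor(p,cv2.COLOR_BGR2HSV).astype(int);H,S,V=h[...,0],h[...,1],h[...,2]
    z=np.zeros(H.shape,bool); 
    if n=="top": z[110:290,210:450]=1
    else: z[160:310,220:400]=1
    print(n)
    for nm,m in dict(red=((H<8)|(H>172))&(S>150)&(V>60),blue=(H>100)&(H<130)&(S>120),orange=(H>5)&(H<13)&(S>150)&(V>70),green=(H>55)&(H<80)&(S>120),yellow=(H>17)&(H<24)&(S>180),black=(V<35)).items():
        for a,c in blobs(m&z): 
            dd=d[int(round(c[1])),int(round(c[0]))]; print(nm,a,c,dd,world(n,c,d=dd).round(0))
E
```

```text
top
red 29 [325.8 187. ] 1466.2551 [590. -23. 253.]
blue 130 [329.9 173.7] 1524.1125 [645. -37. 204.]
orange 52 [244.5 199.5] 1670.8901 [582. 259.  44.]
orange 23 [276.5 196. ] 1711.0782 [605. 149.   7.]
orange 46 [270.9 208.1] 1704.0195 [560. 168.   7.]
orange 16 [240.2 216.9] 1660.7382 [520. 270.  44.]
orange 9 [269.3 219.1] 1693.1681 [519. 171.  11.]
orange 18 [268.9 223.9] 1701.5457 [503. 173.  -1.]
green 34 [285.6 113.2] 1706.0763 [899. 124.  62.]
green 112 [305.6 114.8] 1717.3339 [899.  52.  51.]
green 35 [325.9 114.4] 1703.3136 [898. -21.  65.]
green 20 [278.3 114.8] 1729.8545 [901. 152.  39.]
green 1179 [380.4 237.5] 1690.5688 [ 465. -228.    4.]
yellow 528 [321.  218.3] 1580.1748 [511. -12. 124.]
black 457 [298.5 114.5] 1720.7125 [901.  78.  48.]
black 82 [308.  220.6] 1462.2498 [486.  29. 239.]
black 35 [385.2 220.8] 1686.6888 [ 523. -243.   18.]
black 18 [315.9 233.6] 1647.8358 [468.   3.  48.]
black 10 [394.8 241.5] 1665.5553 [ 449. -275.   27.]
scene
red 12 [322.5 212.5] 1096.0226 [597. -21. 257.]
blue 114 [328.  233.8] 1113.1373 [644. -35. 207.]
orange 621 [367.2 206.1] 1401.636 [558. 224.   5.]
green 543 [257.4 248.4] 1312.0553 [ 457. -208.    5.]
```

```bash
python3 - <<'E'
from h import *
from scipy.optimize import least_squares
def at(px,z):
    i=camera_info("top");e=np.array(i["eye"]);r=world("top",px,d=1000.)-e;return e+r*(z-e[2])/r[2]
P=lambda x,y:(210+x*.3,110+y*.3)
obs=[((224,0),at(P(422,128.5),222),1),((15,0),at(P(370,342.5),177),1),((-29,30),at((308,220.6),221),1),((85,1),at((325.8,187),256),1),
((-70,150),at(P(216,407),12),1),((-70,-150),at(P(484,471),12),1),((230,-150),at(P(546,209),12),1),((230,150),at(P(281,147),12),1)]
def f(q):
    c,s=np.cos(q[2]),np.sin(q[2])
    return np.concatenate([np.array([c*a-s*b+q[0],s*a+c*b+q[1]])-w[:2] for (a,b),w,_ in obs]) if 1 else 0
q=least_squares(lambda v:f([v[0],v[1],v[2]/500]),[510,-4,-100],loss='soft_l1',f_scale=3).x;q[2]/=500
print(q);print(f(q).reshape(-1,2).round(1))
d=np.load("top.npy")
# heights around path region near knob/tab: points above z 190
K=camera_info("top");vv,uu=np.mgrid[110:290,210:450]
pts=np.array([world("top",(u,v),d=d[v,u]) for u,v in zip(uu.ravel(),vv.ravel())])
c,s=np.cos(q[2]),np.sin(q[2]);l=(pts[:,:2]-q[:2])@np.array([[c,-s],[s,c]])
m=pts[:,2]>205
for a,b in zip(l[m],pts[m,2]): print(a.round(),round(b),end=';')
def w(x,y): return np.round([c*x-s*y+q[0],s*x+c*y+q[1]],1)
print();print("knob",w(-29,30),"tab",w(85,0), "xaxis",c,s)
print(R.from_quat(observe()["tool_rot"]).as_matrix().round(3))
E
```

```text
[ 5.07494088e+02 -7.31115939e+00 -2.14528173e-01]
[[ 2.4  0.8]
 [ 1.1  0.9]
 [-2.5 -1. ]
 [ 1.2 -1.1]
 [-1.9  4.6]
 [-5.2 -1.4]
 [ 0.3 -1.2]
 [ 2.2  0.3]]Traceback (most recent call last):
  File "<stdin>", line 16, in <module>
  File "h.py", line 5, in world
    i=camera_info(name);K=np.array(i["K"]);u,v=px
ValueError: time passes only in moves, steps and waits
```

```bash
python3 -m handwheel '[{"translation":[0,0,0.2],"angular":[0,0,-0.08],"hand":0},{"translation":[0,0.1,0.4],"angular":[0,0,-0.16],"hand":0},{"translation":[0.1,0.3,0.45],"angular":[0,0,-0.24],"hand":0},{"translation":[0.2,0.5,0.45],"angular":[0,0,-0.32],"hand":0},{"translation":[0.25,0.7,0.45],"angular":[0,0,-0.4],"hand":0},{"translation":[0.3,0.9,0.45],"angular":[0,0,-0.416],"hand":0},{"translation":[0.3,1,0.45],"angular":[0,0,-0.416],"hand":0},{"translation":[0.3,1,0.45],"angular":[0,0,-0.416],"hand":0}]' 5
```

```text
time: 1.4
tcp_pos: [347.8, -408.4, 329.4]
tool_rot: [0.994, -0.105, 0.0, 0.0]
contact_force: [-0.1, -0.2, 0.5]
width: 25.9
```

```bash
python3 -m handwheel '[{"translation":[0.1,0.2,0],"angular":[0,0,0],"hand":0},{"translation":[0.2,0.4,0],"angular":[0,0,0],"hand":0},{"translation":[0.3,0.6,0],"angular":[0,0,0],"hand":0},{"translation":[0.35,0.8,0],"angular":[0,0,0],"hand":0},{"translation":[0.4,1,0],"angular":[0,0,0],"hand":0},{"translation":[0.4,1,0],"angular":[0,0,0],"hand":0},{"translation":[0.4,1,0],"angular":[0,0,0],"hand":0}]'; python3 -c "
from h import *
s=observe();print(s['time'],s['joint_positions'],s['width'],R.from_quat(s['tool_rot']).as_matrix().round(3))"
```

```text
time: 2.1
tcp_pos: [427.9, -211.0, 329.0]
tool_rot: [0.994, -0.106, 0.0, 0.001]
contact_force: [0.8, -0.1, 0.8]
width: 0.6
2.1 [-5.09852755e-01 -1.63283053e-01  1.88723035e+00 -8.33515133e-04
  1.41673682e+00  1.27290655e+00] 0.5986896879280638 [[ 0.978 -0.21   0.   ]
 [-0.21  -0.978 -0.001]
 [ 0.001  0.001 -1.   ]]
```

```bash
python3 -m handwheel '[{"translation":[0.1,0.2,0],"angular":[0,0,0],"hand":0},{"translation":[0.15,0.4,0],"angular":[0,0,0],"hand":0},{"translation":[0.2,0.6,0],"angular":[0,0,0],"hand":0},{"translation":[0.25,0.8,0],"angular":[0,0,0],"hand":0},{"translation":[0.3,1,0],"angular":[0,0,0],"hand":0},{"translation":[0.3,1,0],"angular":[0,0,0],"hand":0}]'
python3 -m handwheel '[{"translation":[0.03,0.2,0],"angular":[0,0,0],"hand":0},{"translation":[0.06,0.4,0],"angular":[0,0,0],"hand":0},{"translation":[0.06,0.5,0],"angular":[0,0,0],"hand":0},{"translation":[0.06,0.5,0],"angular":[0,0,0],"hand":0},{"translation":[0.06,0.5,0],"angular":[0,0,0],"hand":0}]'
python3 - <<'E'
from h import *
s=observe();p,d=camera("wrist");cv2.imwrite("pics/w1.png",p[:,:,::-1]);i=camera_info("wrist");print(s['tcp_pos'],i)
np.save("w1.npy",d)
p,d=camera("top");cv2.imwrite("pics/t2.png",cv2.resize(p[110:290,210:450,::-1],(800,600)))
E
```

```text
time: 2.7
tcp_pos: [488.7, -8.8, 328.6]
tool_rot: [0.994, -0.105, 0.0, -0.001]
contact_force: [0.1, -0.5, -0.2]
width: 0.8
time: 3.2
tcp_pos: [500.0, 87.4, 328.5]
tool_rot: [0.994, -0.107, -0.0, 0.001]
contact_force: [-0.4, 0.1, 0.9]
width: 0.5
[499.97038533  87.4359914  328.52483454] {'K': array([[294.26912197,   0.        , 317.36221622],
       [  0.        , 294.26912197, 200.3666117 ],
       [  0.        ,   0.        ,   1.        ]]), 'hand_eye': array([[ 1.00971898e-03, -9.65936935e-01, -2.58775612e-01,
         6.62267181e+01],
       [ 9.99999489e-01,  9.61764745e-04,  3.11908745e-04,
         3.78556683e-01],
       [-5.24029165e-05, -2.58775795e-01,  9.65937413e-01,
        -1.45041627e+02],
       [ 0.00000000e+00,  0.00000000e+00,  0.00000000e+00,
         1.00000000e+00]])}
```

View pics/w1.png

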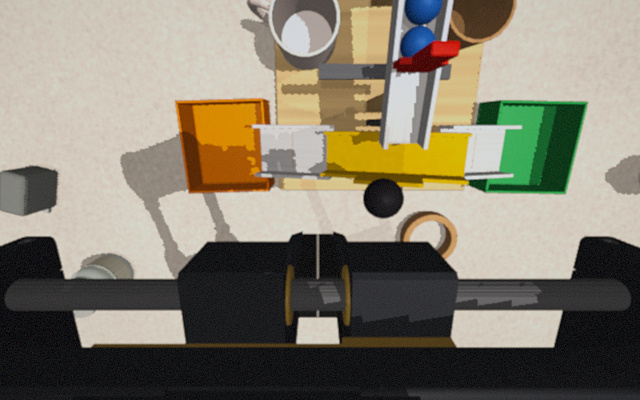

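```bash
python3 - <<'E'
from h import *
p=cv2.imread("pics/w1.png");d=np.load("w1.npy");i=camera_info("wrist");K=np.array(i["K"]);E=np.array(i["hand_eye"])
M=R.from_quat([0.9944,-0.1060,0,0]).as_matrix();T=np.array([499.97,87.44,328.5])
q=[507.5,-7.3,-.2145];c,s=np.cos(q[2]),np.sin(q[2])
h=cv2.cvtColor(p,cv2.COLOR_BGR2HSV)
def cloud(m):
    v,u=np.nonzero(m);z=d[v,u];C=np.linalg.inv(K)@np.stack([u*z,v*z,z]);W=(M@(E[:3,:3]@C+E[:3,3:])).T+T
    L=(W[:,:2]-q[:2])@np.array([[c,-s],[s,c]]);return W,np.c_[L,W[:,2]]
m=np.zeros(d.shape,bool);m[178:220,360:405]=1
W,L=cloud(m&(h[...,2]<60)&(d>0)); k=W[:,2]>190
A=np.c_[2*W[k],np.ones(k.sum())];x=np.linalg.lstsq(A,(W[k]**2).sum(1),rcond=None)[0];print("knob",x[:3].round(1),np.sqrt(x[3]+x[:3]@x[:3]))
print("local",((x[:2]-q[:2])@np.array([[c,-s],[s,c]])).round(1))
red=((h[...,0]<8)|(h[...,0]>172))&(h[...,1]>150)&(h[...,2]>60);red[100:]=0
W,L=cloud(red&(d>0));k=L[:,2]>245
for a in (k,):print("tab",np.percentile(L[a],[2,50,98],axis=0).round(1),a.sum(),W[a].mean(0))
E
```

```text
knob [488.1  30.1 220.2] 17.369612970744114
local [-26.9  32.4]
tab [[ 81.8  -4.2 245.8]
 [ 85.9   6.2 254.6]
 [ 91.2  14.4 256.4]] 553 [592.79718024 -19.82203473 253.70073125]
```

View pics/t2.png

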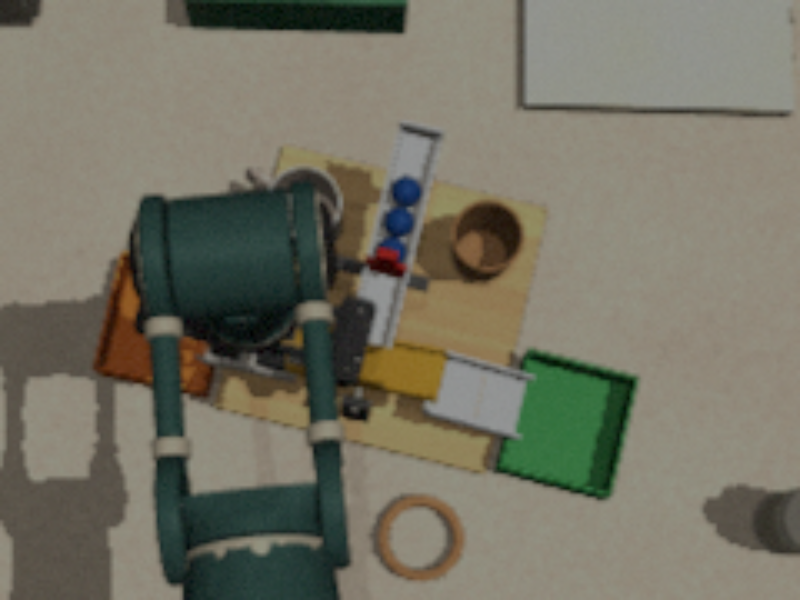

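The wrist view puts the knob at (488,30,220) and the red tab at about (593,-20,254), both matching the given heights. The fingertip is 58 mm to the knob's left and in line with it, so I'll lower it there and push right.

```bash
python3 -m handwheel '[{"translation":[0,0,-0.2],"angular":[0,0,0],"hand":0},{"translation":[0,0,-0.4],"angular":[0,0,0],"hand":0},{"translation":[0,0,-0.55],"angular":[0,0,0],"hand":0},{"translation":[0,0,-0.62],"angular":[0,0,0],"hand":0},{"translation":[0,0,-0.62],"angular":[0,0,0],"hand":0},{"translation":[0,0,-0.62],"angular":[0,0,0],"hand":0}]'
```

```text
time: 3.9
tcp_pos: [500.3, 88.7, 206.0]
tool_rot: [0.994, -0.107, 0.001, -0.0]
contact_force: [0.8, 0.0, 0.5]
width: 0.5
```

```bash
python3 -m handwheel '[{"translation":[-0.006,-0.03,0],"angular":[0,0,0],"hand":0},{"translation":[-0.012,-0.06,0],"angular":[0,0,0],"hand":0},{"translation":[-0.02,-0.09,0],"angular":[0,0,0],"hand":0},{"translation":[-0.025,-0.115,0],"angular":[0,0,0],"hand":0},{"translation":[-0.03,-0.135,0],"angular":[0,0,0],"hand":0},{"translation":[-0.034,-0.155,0],"angular":[0,0,0],"hand":0}]'
python3 -m handwheel '[{"translation":[-0.004,-0.02,0],"angular":[0,0,0],"hand":0},{"translation":[-0.009,-0.04,0],"angular":[0,0,0],"hand":0},{"translation":[-0.013,-0.06,0],"angular":[0,0,0],"hand":0},{"translation":[-0.017,-0.08,0],"angular":[0,0,0],"hand":0},{"translation":[-0.022,-0.1,0],"angular":[0,0,0],"hand":0},{"translation":[-0.026,-0.12,0],"angular":[0,0,0],"hand":0},{"translation":[-0.03,-0.14,0],"angular":[0,0,0],"hand":0},{"translation":[-0.035,-0.16,0],"angular":[0,0,0],"hand":0},{"translation":[-0.035,-0.16,0],"angular":[0,0,0],"hand":0}]'
python3 - <<'E'
from h import *
p,d=camera("wrist");cv2.imwrite("pics/w2.png",p[:,:,::-1])
E
```

```text
time: 4.5
tcp_pos: [492.7, 58.1, 205.1]
tool_rot: [0.994, -0.107, 0.0, -0.0]
contact_force: [0.9, 1.1, 1.7]
width: 0.5
time: 5.4
tcp_pos: [485.4, 25.7, 204.6]
tool_rot: [0.994, -0.107, -0.0, 0.0]
contact_force: [0.6, 0.6, 0.4]
width: 0.4
```

View pics/w2.png

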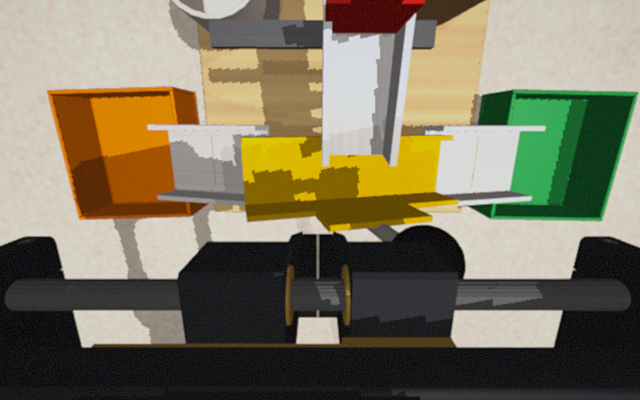

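The knob has fallen to the right, to about (428,250), and the trough's right end is low. Next I'll lift and move to the right side of the red tab.

```bash
python3 -m handwheel '[{"translation":[0,0,0.2],"angular":[0,0,0],"hand":0},{"translation":[0,0,0.4],"angular":[0,0,0],"hand":0},{"translation":[0.05,-0.05,0.5],"angular":[0,0,0],"hand":0},{"translation":[0.15,-0.2,0.5],"angular":[0,0,0],"hand":0},{"translation":[0.3,-0.35,0.5],"angular":[0,0,0],"hand":0},{"translation":[0.45,-0.5,0.5],"angular":[0,0,0],"hand":0},{"translation":[0.48,-0.5,0.5],"angular":[0,0,0],"hand":0},{"translation":[0.48,-0.5,0.5],"angular":[0,0,0],"hand":0}]'
python3 - <<'E'
from h import *
p,d=camera("top");cv2.imwrite("pics/t3.png",cv2.resize(p[110:290,210:450,::-1],(800,600)))
p,d=camera("scene");cv2.imwrite("pics/s3.png",cv2.resize(p[120:320,180:480,::-1],(780,520)))
E
```

```text
time: 6.25
tcp_pos: [582.1, -74.1, 303.9]
tool_rot: [0.994, -0.107, -0.001, -0.0]
contact_force: [1.0, 1.1, -0.1]
width: 0.6
```

View pics/t3.png

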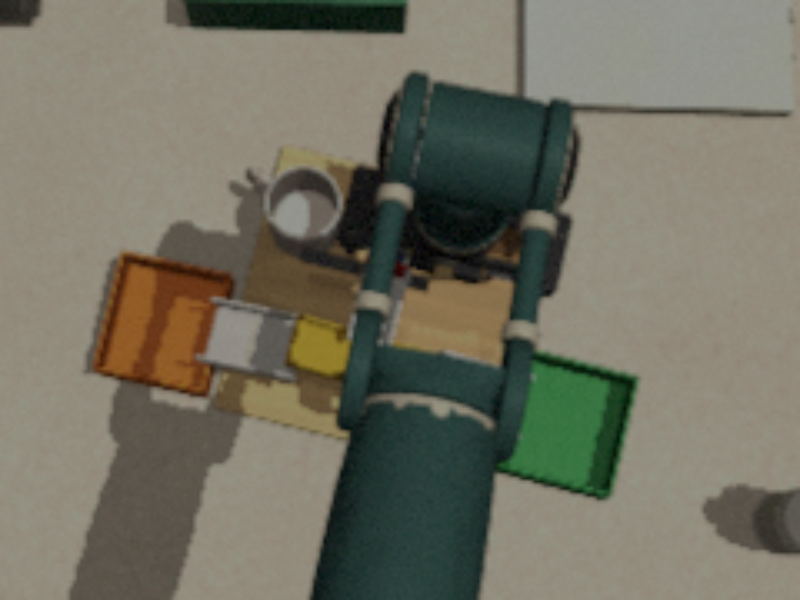

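View pics/s3.png

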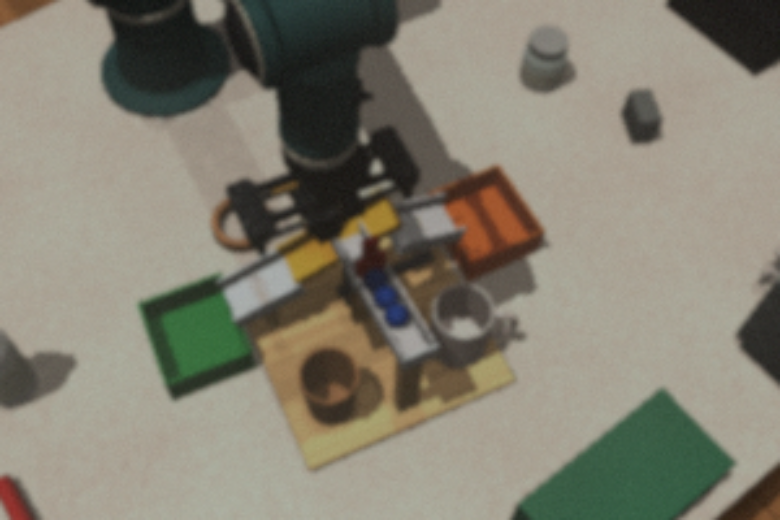

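```bash
python3 -m handwheel '[{"translation":[0,0,-0.1],"angular":[0,0,0],"hand":0},{"translation":[0,0,-0.2],"angular":[0,0,0],"hand":0},{"translation":[0,0,-0.3],"angular":[0,0,0],"hand":0},{"translation":[0,0,-0.37],"angular":[0,0,0],"hand":0},{"translation":[0,0,-0.37],"angular":[0,0,0],"hand":0},{"translation":[0,0,-0.37],"angular":[0,0,0],"hand":0}]'
python3 -m handwheel '[{"translation":[0.006,0.03,0],"angular":[0,0,0],"hand":0},{"translation":[0.012,0.06,0],"angular":[0,0,0],"hand":0},{"translation":[0.02,0.09,0],"angular":[0,0,0],"hand":0},{"translation":[0.024,0.11,0],"angular":[0,0,0],"hand":0},{"translation":[0.028,0.13,0],"angular":[0,0,0],"hand":0},{"translation":[0.033,0.15,0],"angular":[0,0,0],"hand":0},{"translation":[0.037,0.17,0],"angular":[0,0,0],"hand":0},{"translation":[0.037,0.17,0],"angular":[0,0,0],"hand":0}]'
python3 - <<'E'
from h import *
p,d=camera("scene");cv2.imwrite("pics/s4.png",cv2.resize(p[170:270,250:400,::-1],(780,520)))
p,d=camera("wrist");cv2.imwrite("pics/w4.png",p[:,:,::-1])
E
```

```text
time: 6.95
tcp_pos: [581.4, -73.2, 231.2]
tool_rot: [0.994, -0.106, 0.0, -0.0]
contact_force: [0.4, 0.1, -0.1]
width: 0.2
time: 7.75
tcp_pos: [589.1, -39.3, 230.8]
tool_rot: [0.994, -0.106, 0.0, -0.0]
contact_force: [0.4, -0.3, -0.4]
width: 0.6
```

View pics/s4.png

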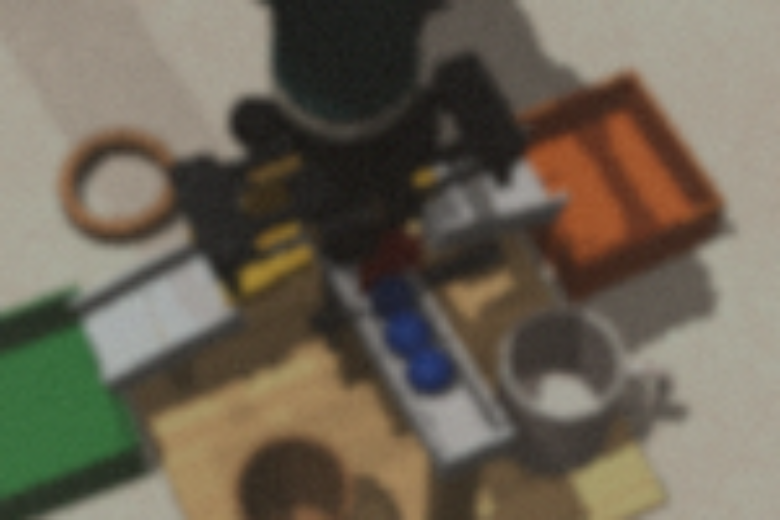

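View pics/w4.png

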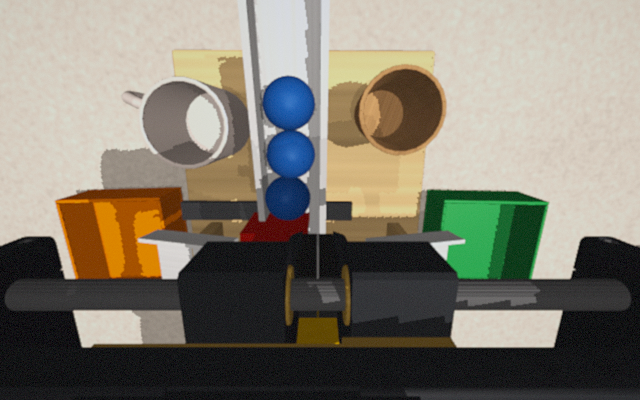

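The red plate has moved with the finger, and all three balls, at (288,100–200), are still held. I'll push on to about 45 mm.

```bash
python3 -m handwheel '[{"translation":[0.004,0.02,0],"angular":[0,0,0],"hand":0},{"translation":[0.009,0.04,0],"angular":[0,0,0],"hand":0},{"translation":[0.013,0.06,0],"angular":[0,0,0],"hand":0},{"translation":[0.018,0.08,0],"angular":[0,0,0],"hand":0},{"translation":[0.022,0.1,0],"angular":[0,0,0],"hand":0},{"translation":[0.026,0.12,0],"angular":[0,0,0],"hand":0},{"translation":[0.031,0.14,0],"angular":[0,0,0],"hand":0},{"translation":[0.035,0.16,0],"angular":[0,0,0],"hand":0},{"translation":[0.035,0.16,0],"angular":[0,0,0],"hand":0}]'
python3 - <<'E'
from h import *
p,d=camera("wrist");cv2.imwrite("pics/w5.png",p[:,:,::-1])
E
```

```text
time: 8.75
tcp_pos: [596.1, -7.1, 230.7]
tool_rot: [0.994, -0.106, 0.0, -0.0]
contact_force: [-0.5, -0.4, -0.0]
width: 0.3
```

View pics/w5.png

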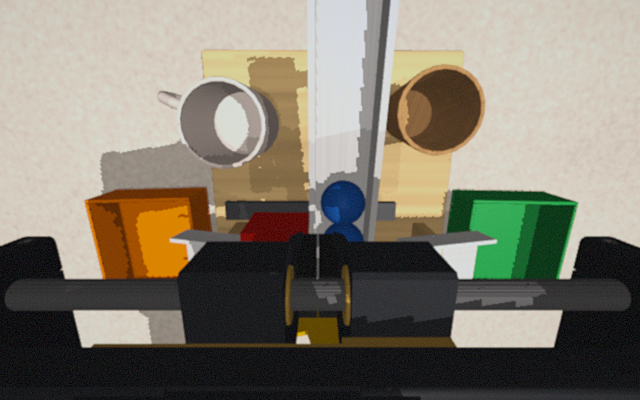

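The balls are rolling: ball 1 is past the plate, and the others are at (343,200) and (345,232). I'll wait for them, then back off and lift.

```bash
R='skip'; python3 -m handwheel '[{"translation":[0,0,0],"angular":[0,0,0],"hand":0},{"translation":[0,0,0],"angular":[0,0,0],"hand":0},{"translation":[0,0,0],"angular":[0,0,0],"hand":0},{"translation":[0,0,0],"angular":[0,0,0],"hand":0},{"translation":[0,0,0],"angular":[0,0,0],"hand":0},{"translation":[0,0,0],"angular":[0,0,0],"hand":0},{"translation":[0,0,0],"angular":[0,0,0],"hand":0},{"translation":[0,0,0],"angular":[0,0,0],"hand":0},{"translation":[0,0,0],"angular":[0,0,0],"hand":0},{"translation":[0,0,0],"angular":[0,0,0],"hand":0}]'
python3 -m handwheel '[{"translation":[0,0,0],"angular":[0,0,0],"hand":0},{"translation":[0,0,0],"angular":[0,0,0],"hand":0},{"translation":[0,0,0],"angular":[0,0,0],"hand":0},{"translation":[0,0,0],"angular":[0,0,0],"hand":0},{"translation":[0,0,0],"angular":[0,0,0],"hand":0},{"translation":[0,0,0],"angular":[0,0,0],"hand":0},{"translation":[0,0,0],"angular":[0,0,0],"hand":0},{"translation":[0,0,0],"angular":[0,0,0],"hand":0},{"translation":[0,0,0],"angular":[0,0,0],"hand":0},{"translation":[0,0,0],"angular":[0,0,0],"hand":0}]'
python3 -m handwheel '[{"translation":[-0.01,-0.04,0],"angular":[0,0,0],"hand":0},{"translation":[-0.02,-0.08,0],"angular":[0,0,0],"hand":0},{"translation":[-0.02,-0.08,0.2],"angular":[0,0,0],"hand":0},{"translation":[-0.02,-0.08,0.4],"angular":[0,0,0],"hand":0},{"translation":[-0.02,-0.08,0.6],"angular":[0,0,0],"hand":0},{"translation":[-0.2,0.1,0.6],"angular":[0,0,0],"hand":0},{"translation":[-0.4,0.3,0.6],"angular":[0,0,0],"hand":0},{"translation":[-0.5,0.5,0.6],"angular":[0,0,0],"hand":0},{"translation":[-0.6,0.7,0.6],"angular":[0,0,0],"hand":0},{"translation":[-0.6,1,0.6],"angular":[0,0,0],"hand":0}]'
python3 - <<'E'
from h import *
p,d=camera("top");cv2.imwrite("pics/t6.png",cv2.resize(p[110:290,210:450,::-1],(800,600)))
p,d=camera("scene");cv2.imwrite("pics/s6.png",cv2.resize(p[120:320,180:480,::-1],(780,520)))
E
```

```text
time: 9.8
tcp_pos: [596.0, -7.7, 230.7]
tool_rot: [0.994, -0.107, -0.0, -0.0]
contact_force: [-0.4, 0.1, 0.3]
width: 0.5
time: 10.8
tcp_pos: [596.0, -7.8, 230.7]
tool_rot: [0.994, -0.107, -0.0, -0.0]
contact_force: [-0.3, 0.3, 1.1]
width: 0.5
time: 11.8
tcp_pos: [473.9, 182.2, 351.6]
tool_rot: [0.994, -0.107, 0.001, 0.0]
contact_force: [1.0, 0.8, 0.5]
width: 0.7
```

View pics/t6.png

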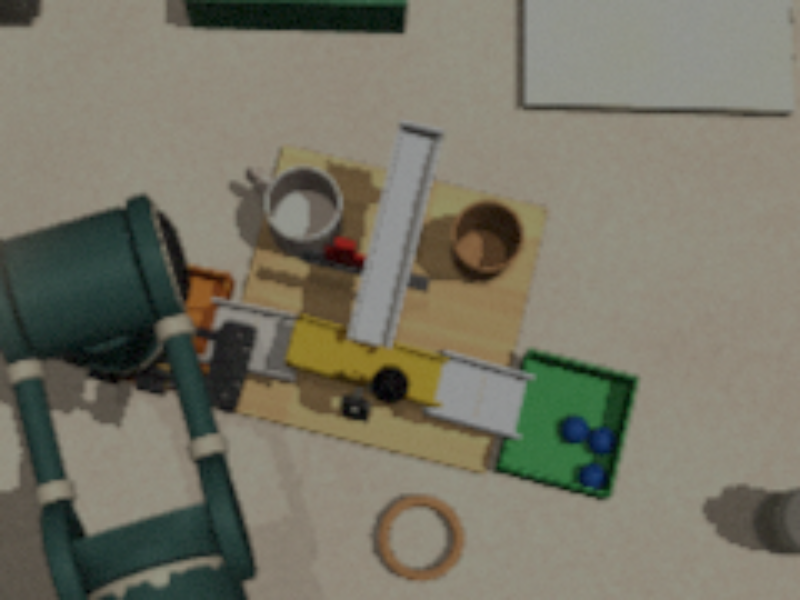

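View pics/s6.png

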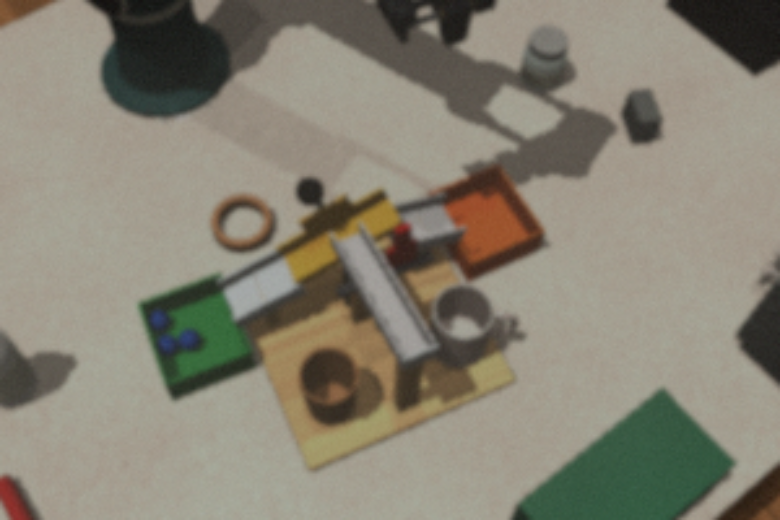

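All three balls are in the green tray, the knob leans right, and the stop is open. Now I'll check they have stopped moving.

```bash
cat > b.py <<'E'
from h import *
p,d=camera("top");h=cv2.cvtColor(p,cv2.COLOR_RGB2HSV).astype(int)
m=((h[...,0]>100)&(h[...,0]<130)&(h[...,1]>120)).astype(np.uint8);m[:200]=0;m[290:]=0;m[:,:350]=0;m[:,410:]=0
n,l,st,c=cv2.connectedComponentsWithStats(m);print(observe()["time"],[(int(st[i,4]),c[i].round(2)) for i in range(1,n)])
E
python3 b.py
for k in 1 2; do python3 -m handwheel '[{"translation":[0,0,0],"angular":[0,0,0],"hand":0},{"translation":[0,0,0],"angular":[0,0,0],"hand":0},{"translation":[0,0,0],"angular":[0,0,0],"hand":0},{"translation":[0,0,0],"angular":[0,0,0],"hand":0},{"translation":[0,0,0],"angular":[0,0,0],"hand":0},{"translation":[0,0,0],"angular":[0,0,0],"hand":0},{"translation":[0,0,0],"angular":[0,0,0],"hand":0},{"translation":[0,0,0],"angular":[0,0,0],"hand":0},{"translation":[0,0,0],"angular":[0,0,0],"hand":0},{"translation":[0,0,0],"angular":[0,0,0],"hand":0}]'; python3 b.py; done
```

```text
11.95 [(95, array([386.21, 240.29])), (47, array([387.53, 252.51]))]
time: 12.95
tcp_pos: [475.9, 182.3, 350.7]
tool_rot: [0.994, -0.107, -0.0, 0.0]
contact_force: [-0.0, -0.8, 0.4]
width: 0.5
13.0 [(96, array([386.21, 240.32])), (46, array([387.57, 252.41]))]
time: 14.0
tcp_pos: [476.0, 182.2, 350.7]
tool_rot: [0.994, -0.107, -0.0, 0.0]
contact_force: [-0.2, 0.8, -0.1]
width: 0.4
14.05 [(96, array([386.41, 240.39])), (46, array([387.61, 252.54]))]
```

```bash
python3 -c "
from cell import order; print(order.close_job())"
```

```text
the job is handed in; nothing more can be done
None
```

I tipped the gate to the right and slid the red stop open, and all three blue balls rolled into the green right-hand tray. I handed the job in at about 14 s of the 40 s allowed; no verdict is reported.

- **Gate:** it started leaning left, feeding the orange tray. I pushed the knob over with the shut fingertips, and it fell onto the right side by itself before I touched the stop.
- **Stop:** I pushed it along by its tab; the last pictures show it moved by about 40 mm, more than the 30 mm needed.
- **Balls:** their image positions changed by no more than about 0.2 pixel over 2 s, so they were at rest.
- **Contact:** the wrist force readings after each move stayed around 1–2 N. In the last pictures the trays, mug, cup and tape look where they were, apart from part of the orange tray, which the arm hides in the top view. The arm was well clear of the sorter.

No check failed. The sorter position I fitted first disagreed with the wrist camera by 2–3 mm, so I aimed at the wrist camera's measured knob and tab positions.

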